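Put the fossil bone away in the dust-free cabinet

ROBOT

A 7-joint arm with a two-finger parallel gripper is mounted at the origin on the work surface. World frame = base frame: x ahead of the robot, y to its left, z up, the work surface at z = 0. Lengths are in mm, angles in rad, forces in N, time in s.
With the tool pointing down it reaches from about 350 to 900 mm from the base axis. Payload 19.9 kg.
Tool frame: the origin (TCP) lies between the finger pads; the fingertips stand r.finger_overhang ahead of it and the grasp point (between the pads) lies 6 mm ahead of it (r.finger_overhang is the distance from the TCP to the fingertips, in mm); x points along the fingers, z is the direction in which the jaws open and shut, and the axes are right-handed (so a half turn about x gives the same grasp; the last joint's range is limited). The gripper opens to 94 mm and grips with 3 to 60 N. Pads are 16 mm wide; open, the fingers measure 119 mm over their backs; the gripper's body (75 mm by 177 mm) begins 78 mm behind the grasp point.
Start: joints at [1.264, 0.417, -0.01, 1.614, 0.005, 1.111, -0.053], TCP at [164.171, -603.033, 230.425] pointing down, gripper open.
Joint ranges: [-2.81, 2.81], [-0.39, 2.02], [-1.27, 1.25], [0.06, 2.57], [-1.19, 4.33], [0.19, 2], [-2.82, 2.82]. Speed limits (rad/s): [1.89, 1.89, 2.39, 2.39, 3.01, 3.01, 3.01].

INTERFACE

Orientations are given as a rotation vector (axis times angle).
In Python, from bench import r gives the robot as it stands.
- The arm moves only by the tool step_arm, never from a script. Its argument "steps" is text: rows parted by semicolons, each of 5 numbers parted by spaces: the gripper command: -1 is shut, 1 is fully open, values between are in proportion, then the shift along the tool's x, y, z in m, then the turn about the tool's x in rad. In form: gripper dx dy dz roll; .... A call has 1 to 12 rows; each row shifts and turns the pose as measured when the row begins, along the tool's axes as they then stand; what a row does not reach is not made up. A row lasts 1/12 s, in which the tool goes at most 41.7 mm and 7.16 degrees, less where a joint would pass 70% of its speed; a pose out of reach is approached as far as the arm can. A call with a gripper value outside its range is refused whole. The fingers move at their own pace and stop on an object; "force" is the grip in N (left out, the last holds). Time passes only in rows, so rows that do not move let the fingers close. It gives the time, the measured TCP pose, the force and the opening at its end, in the units of the state.
- r.get_state(): the state, without advancing time (a new reading comes with each control period).
- r.grab_frame(name): name is "scene" or "top" or "wrist"; returns a dict with "pixels" (384x512x3 uint8, blue, green, red), "vfov" (degrees; the focal length in pixels is half the picture's height over the tangent of half this angle, whatever the lens; pixels are square), "cx", "cy" (the principal point, pixels), "camera_from_world" (4x4, takes a point from world to camera coordinates); the wrist camera has in their place "tool_from_camera" (4x4, takes a point from camera to tool coordinates, whose origin is the TCP and whose axes are the tool frame's). Camera axes: x right, y down, z forward; pixel columns grow to the right and rows downward; lengths in mm; the calibration is good to about 2 mm. A picture is of the moment at which its call begins: read the wrist's pose just before it. There is no depth.
- r.finish_job(): hands the job in, once; it reports no verdict.
The state is a dict: "time_s": time; "joints": joint angles; "qvel": joint speeds; "effort": joint torques, N m; "tcp_pos": TCP position; "orientation": TCP orientation; "contact_force": force on the tool from outside, world axes, zero at the start; "torque": the same for the moment, N m; "gripper_width": finger opening in mm.
Only numpy, scipy, OpenCV 4.12 (cv2) and the standard library are available. Lean on these libraries where they do the work, as an engineer would, in place of code of your own. Each camera call takes 0.05 s, during which the arm holds its last target.

TASK

Put the long brown fossil bone away in the dust-free cabinet: slide the clear sash all the way up first, lift the bone level (one end is heavier, so grip it near its balance point), lay it flat across the pulled-out tray and let go, push the tray fully home, then lower the sash until it is fully closed. Never drop the bone or slam the sash, and leave the other finds, bottles and the brush where they are.

Things in the scene. Friction and masses are not known exactly. Their poses are not given: they have to be found in the camera images.
- cabinet: Low clear-walled cabinet fixed to the table: 294 mm wide, 190 deep, roof top at z 150 mm; in front a grey apron board 280 mm long, 250 wide, 10 thick. Origin on the table below the middle of the sash; x points from the front into the cabinet (apron towards -x), y along the sash, z up. The sash runs in the plane x = 0 between two guide posts at y = +-142 mm (30 by 18 mm, 280 tall).
- sash (a joint): Height of the sash above closed, m: 0 closed, 0.12 fully up (end stop). Clear pane with blue rails, 264 mm wide, up to 12 mm thick, z 22 to 145 mm when closed. About 0.45 kg; friction (7.5 N) holds it where it is left: raising takes about 12 N, lowering about 3 N downward.
- sash_grip (a point): Middle of the black handle bar above the sash's top rail, moving with the sash; 190 mm above the table when closed. Bar 114 mm long along the cabinet's y, 14 mm thick along its x, 16 mm high, centre 45 mm above the top rail, open beneath between posts at y = +-52 mm. Can be pinched from above across its thickness. Axes as the cabinet's.
- tray (a joint): How far the tray is pulled out towards the cabinet's -x, m: 0 = fully home in the cabinet, 0.17 = fully out. Slides with about 2 N friction and stays where it is left. The tray strikes the sash if it is pushed in while the sash is down.
- tray_in (a point): Centre of the tray's inner floor (17 mm above the table), moving with the tray; axes as the cabinet's. Inside the tray measures 120 mm along x and 214 mm along y; walls 5 mm thick, 20 mm above the floor.
- tray_grip (a point): Grip point on the orange upright plate, 14 mm thick along the cabinet's x, 50 mm wide along y; its top is 20 mm above this point, 75 mm above the table. It stands on a flat tongue that runs under the sash to the tray, and is still 105 mm in front of the sash when the tray is home. Axes as the cabinet's.
- bone: Long dark-brown fossil bone, loose, 190 mm, 0.35 to 0.6 kg. Origin: middle of its length, at the underside; x to the big heavy end, z up. Big end x +45 to +95 mm, 76 wide, 50 high; small end x -95 to -61, 52 wide, 34 high; round shaft between, 24 thick, middle line 23 above the underside. Balance point on the shaft, 10 to 35 mm from the middle towards the big end. Rests steadily on its ends.
- short_bone: Bystander: pale short bone, 112 mm long, origin at its underside. Leave alone.
- bowl: Bystander: terracotta bowl, 90 mm across, 45 mm high, origin under its centre. Leave alone.
- sherd: Bystander: curved terracotta pot sherd, about 120 by 85 mm, 20 mm high, origin under its centre. Leave alone.
- bottle: Bystander: amber bottle, 60 mm across, 120 mm tall, origin under its centre. Leave alone.
- jar: Bystander: white jar with blue cap, 66 mm across, 75 mm tall, origin under its centre. Leave alone.
- brush: Bystander: cleaning brush lying on the table, origin at its underside. Leave alone.
Not all that is in view belongs to the job. Of the things that look like the bone, take the one that is nearest to the robot's base at the start.

How it is judged (in metres and radians):
On the way, in this order (a step that is already met when the one before it is completed fails the run):
1. the sash is raised at least 105 mm (value of joint sash above 0.105 m), for 0.2 s.
2. the bone is lifted at least 45 mm off the table, level within 11 degrees (height (world z) of bone above 0.045 m and angle between bone's own x axis and vertical between 1.3708 and 1.7708 rad), for 0.2 s.
3. the bone lies flat in the tray, let go, with the tray still out and the sash up (x of bone in the frame of tray_in between -0.045 and 0.045 m and y of bone in the frame of tray_in between -0.035 and 0.035 m and z of bone in the frame of tray_in between -0.006 and 0.012 m and angle between bone's own x axis and vertical between 1.4508 and 1.6908 rad and contact force between the fingers and bone below 0.1 N and value of joint tray above 0.12 m and value of joint sash above 0.08 m), for 0.2 s.
4. the tray is home, within 10 mm, with the bone in it (value of joint tray below 0.01 m and x of bone in the frame of tray_in between -0.045 and 0.045 m and y of bone in the frame of tray_in between -0.035 and 0.035 m and z of bone in the frame of tray_in between -0.006 and 0.012 m and angle between bone's own x axis and vertical between 1.4508 and 1.6908 rad), for 0.2 s.
At the end, for the whole second after the job is handed in: The tray is home within 10 mm, the sash is closed within 8 mm, and the bone lies at rest and flat (within 7 degrees) inside the tray on its floor, its middle within 45 mm of the tray's middle front to back and 35 mm side to side (all of step 4 and value of joint sash below 0.008 m and linear speed of bone below 0.02 m/s); the robot touches nothing.
It fails at once if the bone is carried more than 60 mm up while tilted over 25 degrees (height (world z) of bone above 0.06 m and not (angle between bone's own x axis and vertical between 1.1348 and 2.0068 rad)).
It fails at once if the bone is dropped or thrown (faster than 0.5 m/s with no finger on it) (contact force between the fingers and bone below 0.1 N and linear speed of bone above 0.5 m/s).
It fails at once if the sash is slammed down (faster than 0.5 m/s) (velocity of joint sash below -0.5 m/s).
It fails at once if a bystander (short bone, bowl, sherd, bottle, jar or brush) is shifted by more than 40 mm (distance of any of short_bone, bowl, sherd, bottle, jar, brush from where it was at the start of the episode above 0.04 m).
It also fails if it takes over 72 s, if anything falls off the work surface, if the arm or the gripper's body presses on something with over 40 N, if the wrist force passes 120 N, or if a joint passes its speed limit or range.

## Working session

There is one attempt and no reset: what is moved stays moved. The work goes in short steps, Python scripts to look and compute and a tool call to move; the robot and the scene stay as the last step left them, time stands still between calls to the robot, and variables do not carry over. Pictures are saved under pics/ and viewed, and the job is handed in when it is done.

Besides the shell and the picture viewer there is one more tool, called after "Emit:" as name(argument=value, ...) on one line, values as JSON. step_arm: Moves the arm, as the interface text tells. Its arguments: {"type":"object","properties":{"steps":{"type":"string"},"force":{"type":"number"}},"required":["steps"]}

```bash
mkdir -p pics; ls; cat > h.py <<'E'
import numpy as np, cv2
from scipy.spatial.transform import Rotation as R
from bench import r
def grab(name,fn=None):
    s=r.get_state(); f=r.grab_frame(name)
    im=f["pixels"]; H=im.shape[0]
    fl=H/2/np.tan(np.radians(f["vfov"])/2)
    if name=="wrist":
        T=np.eye(4); T[:3,:3]=R.from_rotvec(s["orientation"]).as_matrix(); T[:3,3]=s["tcp_pos"]
        wc=T@np.array(f["tool_from_camera"])
    else: wc=np.linalg.inv(np.array(f["camera_from_world"]))
    c=dict(im=im,f=fl,cx=f["cx"],cy=f["cy"],wc=wc)
    if fn: cv2.imwrite("pics/"+fn,im)
    return c
def ray(c,u,v):
    d=np.array([(u-c["cx"])/c["f"],(v-c["cy"])/c["f"],1.0]); d=c["wc"][:3,:3]@d
    return c["wc"][:3,3],d
def onz(c,u,v,z):
    o,d=ray(c,u,v); return o+d*(z-o[2])/d[2]
def proj(c,p):
    q=np.linalg.inv(c["wc"])@np.append(p,1); return np.array([c["cx"]+c["f"]*q[0]/q[2],c["cy"]+c["f"]*q[1]/q[2]])
def tri(c1,p1,c2,p2):
    o1,d1=ray(c1,*p1);o2,d2=ray(c2,*p2)
    A=np.stack([d1,-d2],1); t=np.linalg.lstsq(A,o2-o1,rcond=None)[0]
    a=o1+d1*t[0];b=o2+d2*t[1]; return (a+b)/2,np.linalg.norm(a-b)
E
python3 - <<'E'
from h import *
s=r.get_state()
for k,v in s.items(): print(k,np.round(v,3))
print(r.finger_overhang, R.from_rotvec(s["orientation"]).as_matrix().round(3))
for n in ["scene","top","wrist"]:
    c=grab(n,n+"0.png"); print(n,c["f"],c["cx"],c["cy"],c["wc"].round(2).tolist())
E
```

```text
pics
time_s 0.0
joints [ 1.264  0.418 -0.01   1.614  0.005  1.111 -0.053]
qvel [-0.001 -0.001 -0.     0.     0.001 -0.001 -0.   ]
effort [ 0.0000e+00 -8.5125e+01  6.3800e-01 -4.2599e+01 -4.9000e-02  1.9000e-02
  0.0000e+00]
tcp_pos [ 164.076 -602.722  229.836]
orientation [ 1.012  1.324 -1.011]
contact_force [-0.335 -0.393 -0.548]
torque [-0.03   0.001 -0.041]
gripper_width 93.821
25.0 [[-0.     0.965  0.263]
 [ 0.001  0.263 -0.965]
 [-1.    -0.    -0.001]]
scene 490.10995726890366 261.87653837411045 193.08264337216326 [[-0.24, 0.6, -0.76, 1771.01], [0.97, 0.16, -0.18, 448.63], [0.02, -0.78, -0.63, 1112.94], [0.0, 0.0, 0.0, 1.0]]
top 371.09055549345675 257.34159288561915 195.32578512673433 [[0.0, -0.99, 0.13, 388.44], [-1.0, -0.01, -0.02, 185.04], [0.02, -0.13, -0.99, 1686.77], [0.0, 0.0, 0.0, 1.0]]
wrist 318.3676036887424 254.66136100204534 190.12250823270614 [[0.26, -0.94, -0.23, 229.91], [-0.97, -0.25, -0.06, -585.32], [-0.0, 0.24, -0.97, 384.17], [0.0, 0.0, 0.0, 1.0]]
```

View pics/scene0.png

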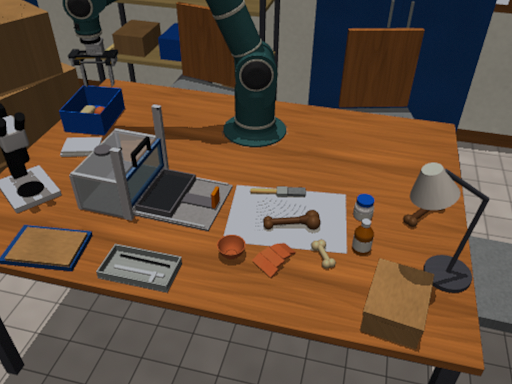

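View pics/top0.png

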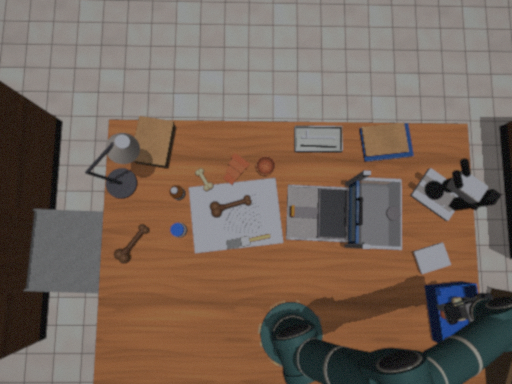

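View pics/wrist0.png

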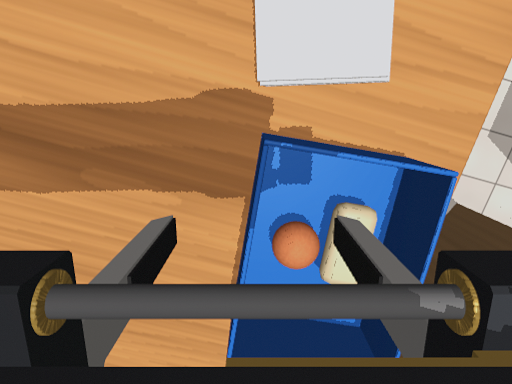

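```bash
python3 - <<'E'
from h import *
for n,b in [("top",(180,120,420,270)),("scene",(60,90,380,300))]:
    im=cv2.imread(f"pics/{n}0.png")[b[1]:b[3],b[0]:b[2]]
    k=2.5 if n=="scene" else 3.3
    cv2.imwrite(f"pics/{n}0z.png",cv2.resize(im,None,fx=k,fy=k,interpolation=cv2.INTER_CUBIC))
c=grab("top"); hsv=cv2.cvtColor(c["im"],cv2.COLOR_BGR2HSV)
for n,(u,v),z in [("boneA",(230,206),20),("boneB",(131,244),20),("tray plate",(292,212),60),("postTop",(352,180),280),("post2",(356,243),280),("handle",(356,212),190)]:
    p=onz(c,u,v,z); print(n,p.round(0),np.hypot(*p[:2]).round(0))
E
```

```text
boneA [557. 275.  20.] 621.0
boneB [385. 710.  20.] 808.0
tray plate [528.   0.  60.] 528.0
postTop [ 635. -208.  280.] 668.0
post2 [ 393. -216.  280.] 449.0
handle [ 518. -246.  190.] 574.0
```

View pics/top0z.png

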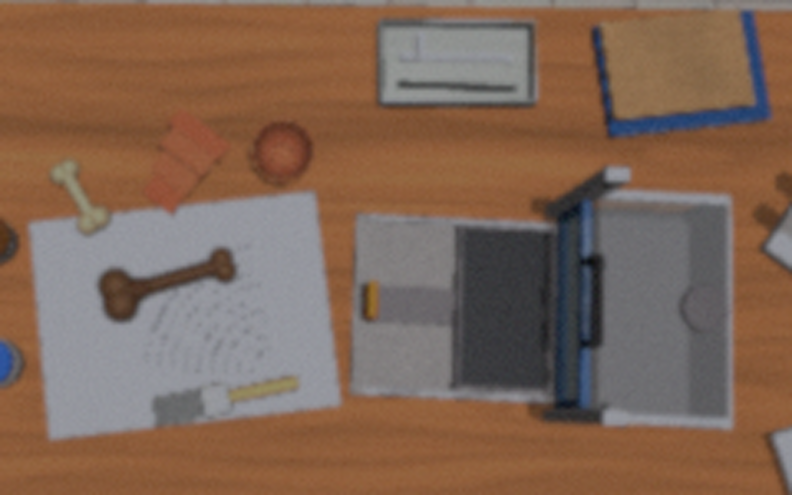

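View pics/scene0z.png

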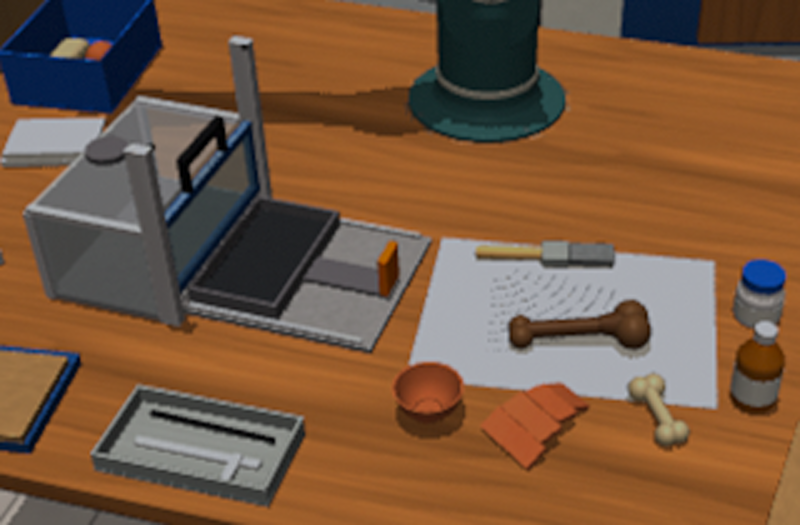

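Emit:
step_arm(steps="1 -0.04 0 0 0.09; 1 -0.04 0 0 0.09; 1 -0.04 0 0 0.08; 1 -0.04 0 0 0; 1 0 0.022 -0.033 0; 1 0 0.022 -0.033 0; 1 0 0.022 -0.033 0; 1 0 0.022 -0.033 0; 1 0 0.022 -0.033 0; 1 0 0.022 -0.033 0; 1 0 0.022 -0.033 0; 1 0 0.022 -0.033 0")

```text
time_s: 1.2
tcp_pos: [343.1, -334.8, 396.6]
orientation: [1.224, 1.202, -1.226]
contact_force: [0.9, 0.2, 0.0]
gripper_width: 94.1
```

Emit:
step_arm(steps="1 0 0.025 -0.033 0; 1 0 0.025 -0.033 0; 1 0 0.02 -0.03 0; 1 0 0.01 -0.02 0; 1 0 0 0 0; 1 0 0 0 0")

```text
time_s: 1.7
tcp_pos: [429.6, -208.2, 397.1]
orientation: [1.216, 1.206, -1.216]
contact_force: [0.0, -0.1, -0.2]
gripper_width: 94.0
```

```bash
python3 - <<'E'
from h import *
s=r.get_state(); print(s["tcp_pos"],s["joints"],R.from_rotvec(s["orientation"]).as_matrix().round(3).tolist(),s["qvel"])
c=grab("wrist","w1.png"); np.save("w1.npy",c,allow_pickle=True)
E
```

```text
[ 429.60838939 -208.24017457  397.14292233] [ 0.70447172  0.03991219 -0.32735378  1.71379021  0.0129137   1.39103634
 -1.20505044] [[-0.001, 1.0, -0.009], [0.0, -0.009, -1.0], [-1.0, -0.001, -0.0]] [-0.03382319 -0.00178252 -0.02258434  0.00165982 -0.00425394  0.00080022
 -0.02507072]
```

View pics/w1.png

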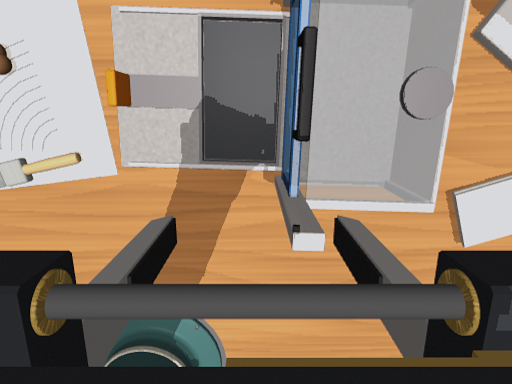

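```bash
python3 - <<'E'
from h import *
im=cv2.imread("pics/w1.png")
cv2.imwrite("pics/w1z.png",cv2.resize(im[0:260,100:350],None,fx=2.3,fy=2.3,interpolation=cv2.INTER_CUBIC))
c=np.load("w1.npy",allow_pickle=True).item()
hsv=cv2.cvtColor(im,cv2.COLOR_BGR2HSV)
m=((hsv[...,2]<50)).astype(np.uint8); m[:,:285]=0;m[:,325:]=0;m[160:]=0
n,l,st,ce=cv2.connectedComponentsWithStats(m)
i=1+st[1:,4].argmax(); print(st[i],ce[i])
cnt=cv2.findContours((l==i).astype(np.uint8),0,1)[0][0]; box=cv2.boxPoints(cv2.minAreaRect(cnt)); print(box)
for b in box: print(onz(c,*b,198).round(1))
print("bar c",onz(c,*box.mean(0),198).round(1))
for n,u,v,z in [("post",308,240,280),("plate top",118,87,75),("trayFL",202,16,37),("trayNL",202,161,37),("trayNR",276,165,37),("trayFR",283,17,37)]: print(n,onz(c,u,v,z).round(1))
E
```

```text
[292  27  25 114 692] [304.14450867  85.38150289]
[[290.1878   139.37056 ]
 [298.2995    25.807106]
 [317.0609    27.147202]
 [308.94922  140.71066 ]]
[ 469.  -247.5  198. ]
[ 583.1 -253.9  198. ]
[ 581.7 -273.   198. ]
[ 467.3 -268.2  198. ]
bar c [ 527.6 -260.8  198. ]
post [ 384.6 -256.3  280. ]
plate top [535.6 -13.8  75. ]
trayFL [ 636.6 -132.7   37. ]
trayNL [ 422.4 -122.1   37. ]
trayNR [ 414.6 -242.5   37. ]
trayFR [ 634.  -251.6   37. ]
```

View pics/w1z.png

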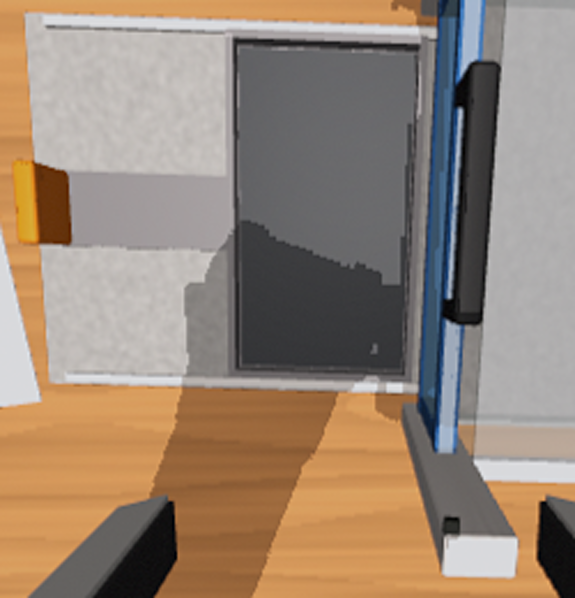

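Emit:
step_arm(steps="1 0 0.032 0.018 0.02; 1 0 0.032 0.018 0.02; 1 0 0.03 0.017 0; 1 0 0.01 0.006 0; 1 0 0 0 0; 1 0 0 0 0")

```text
time_s: 2.25
tcp_pos: [530.7, -280.8, 396.0]
orientation: [1.251, 1.18, -1.258]
contact_force: [0.2, 0.6, 1.1]
gripper_width: 94.0
```

```bash
cat >> h.py <<'E'
def st():
    s=r.get_state(); M=R.from_rotvec(s["orientation"]).as_matrix()
    print("t",round(s["time_s"],2),"tcp",np.round(s["tcp_pos"],1),"zdir",round(np.degrees(np.arctan2(M[1,2],M[0,2])),2),"tilt",M[2,:].round(3),"F",np.round(s["contact_force"],1),"w",round(s["gripper_width"],1))
    return np.array(s["tcp_pos"]),M
def go(x,y,z):
    p,M=st(); d=M.T@(np.array([x,y,z])-p); print("move tool mm",d.round(1))
E
python3 - <<'E'
from h import *
go(526.5,-263.5,250)
c=grab("wrist","w2.png"); np.save("w2.npy",c,allow_pickle=True)
E
```

```text
t 2.25 tcp [ 530.7 -280.8  396. ] zdir -93.54 tilt [-1.    -0.003  0.003] F [0.2 0.6 1.1] w 94.0
move tool mm [146.   -4.7 -17.4]
```

View pics/w2.png

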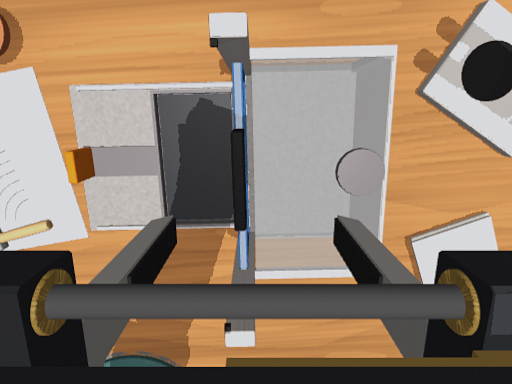

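```bash
python3 - <<'E'
from h import *
im=cv2.imread("pics/w2.png"); c=np.load("w2.npy",allow_pickle=True).item()
cv2.imwrite("pics/w2z.png",cv2.resize(im[0:260,60:260],None,fx=2.3,fy=2.3,interpolation=cv2.INTER_CUBIC))
cv2.imwrite("pics/w2y.png",cv2.resize(im[310:360,200:280],None,fx=6,fy=6,interpolation=cv2.INTER_CUBIC))
hsv=cv2.cvtColor(im,cv2.COLOR_BGR2HSV)
m=((hsv[...,2]<50)).astype(np.uint8); m[:,:228]=0;m[:,250:]=0;m[240:]=0;m[:115]=0
cnt=max(cv2.findContours(m,0,1)[0],key=cv2.contourArea); box=cv2.boxPoints(cv2.minAreaRect(cnt)); print(box)
for b in box: print(onz(c,*b,198).round(1))
print("bar",onz(c,*box.mean(0),198).round(1))
o=((hsv[...,0]>8)&(hsv[...,0]<25)&(hsv[...,1]>200)&(hsv[...,2]>190)).astype(np.uint8); o[:,100:]=0; o[:140]=0;o[190:]=0
cnt=max(cv2.findContours(o,0,1)[0],key=cv2.contourArea); b=cv2.boundingRect(cnt);print("plate",b,onz(c,b[0]+b[2]/2,b[1]+b[3]/2,75).round(1))
E
```

```text
[[228. 129.]
 [246. 129.]
 [246. 230.]
 [228. 230.]]
[ 583.  -255.5  198. ]
[ 581.7 -275.   198. ]
[ 465.3 -266.9  198. ]
[ 466.7 -245.8  198. ]
bar [ 526.4 -261.   198. ]
plate (65, 152, 12, 32) [534.5  -4.   75. ]
```

View pics/w2z.png

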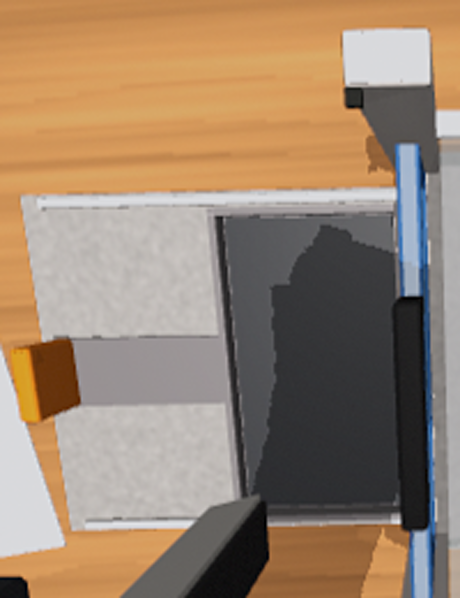

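View pics/w2y.png

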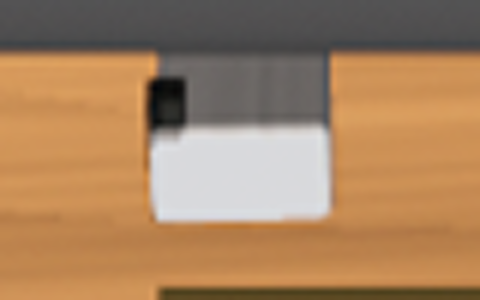

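```bash
python3 - <<'E'
from h import *
c=np.load("w2.npy",allow_pickle=True).item()
a=onz(c,227.8,25.4,280);b=onz(c,240,338.7,280);print(a,b,(a+b)/2,a-b,np.degrees(np.arctan2((a-b)[1],(a-b)[0])))
print(onz(c,239,179.7,198))
go(527,-262.5,250)
E
```

```text
[ 665.44922102 -268.69464265  280.        ] [ 383.21907774 -257.34713566  280.        ] [ 524.33414938 -263.02088915  280.        ] [282.23014328 -11.34750699   0.        ] -2.3024268261153145
[ 526.05159667 -263.22941616  198.        ]
t 2.3 tcp [ 530.3 -280.8  396.1] zdir -93.55 tilt [-1.    -0.003  0.003] F [-0.2 -1.1  0.6] w 94.0
move tool mm [146.1  -4.  -18.4]
```

Emit:
step_arm(steps="1 0.03 -0.002 -0.009 -0.02; 1 0.035 -0.002 -0.009 0; 1 0.035 0 0 0; 1 0.035 0 0 0; 1 0.02 0 0 0; 1 0 0 0 0")

```text
time_s: 2.8
tcp_pos: [520.9, -263.2, 240.1]
orientation: [1.237, 1.179, -1.244]
contact_force: [0.5, -0.7, -0.6]
gripper_width: 93.9
```

```bash
python3 - <<'E'
from h import *
go(526,-263.2,196)
E
```

```text
t 2.8 tcp [ 520.9 -263.2  240.1] zdir -92.55 tilt [-1.     0.003  0.008] F [ 0.5 -0.7 -0.6] w 93.9
move tool mm [44.1  5.  -0.6]
```

Emit:
step_arm(steps="1 0.02 0.004 0 0; 1 0.015 0 0 0; 1 0.008 0 0 0; 1 0 0 0 0; -1 0 0 0 0; -1 0 0 0 0; -1 0 0 0 0; -1 0 0 0 0; -1 0 0 0 0; -1 0 0 0 0", force=30)

```text
time_s: 3.63
tcp_pos: [524.6, -265.8, 207.5]
orientation: [1.238, 1.166, -1.242]
contact_force: [-0.3, -0.5, -1.0]
gripper_width: 57.4
```

```bash
python3 - <<'E'
from h import *
st()
c=grab("wrist","w3.png")
E
```

```text
t 3.63 tcp [ 524.6 -265.8  207.5] zdir -92.7 tilt [-1.     0.013  0.015] F [-0.3 -0.5 -1. ] w 57.4
```

View pics/w3.png

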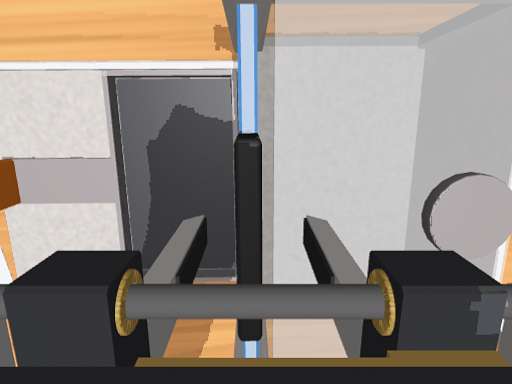

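Emit:
step_arm(steps="-1 0.008 0 -0.002 0; -1 0.003 0 0 0; -1 0 0 0 0; -1 0 0 0 0; -1 0 0 0 0; -1 0 0 0 0; -1 0 0 0 0; -1 0 0 0 0", force=30)

```text
time_s: 4.35
tcp_pos: [524.7, -262.8, 194.6]
orientation: [1.238, 1.169, -1.241]
contact_force: [0.9, -0.5, -1.8]
gripper_width: 13.5
```

```bash
python3 - <<'E'
from h import *
go(526,-263.2,316)
E
```

```text
t 4.35 tcp [ 524.7 -262.8  194.6] zdir -92.65 tilt [-1.     0.011  0.013] F [ 0.9 -0.5 -1.8] w 13.5
move tool mm [-121.4    2.7    1.9]
```

Emit:
step_arm(steps="-1 -0.01 0 0 0; -1 -0.015 0 0 0; -1 -0.015 0 0 0; -1 -0.015 0 0 0; -1 -0.015 0 0 0; -1 -0.015 0 0 0; -1 -0.015 0 0 0; -1 -0.01 0 0 0; -1 -0.004 0 0 0; -1 0 0 0 0", force=40)

```text
time_s: 5.18
tcp_pos: [524.1, -262.8, 305.8]
orientation: [1.24, 1.171, -1.241]
contact_force: [1.9, -0.3, 4.2]
gripper_width: 13.6
```

```bash
python3 - <<'E'
from h import *
go(526,-263.2,314)
E
```

```text
t 5.18 tcp [ 524.1 -262.8  305.8] zdir -92.66 tilt [-1.     0.01   0.011] F [ 1.9 -0.3  4.2] w 13.6
move tool mm [-8.1  2.   0.4]
```

Raised about 111 mm; go to the stop gently.

Emit:
step_arm(steps="-1 -0.005 0 0 0; -1 -0.004 0 0 0; -1 -0.003 0 0 0; -1 -0.002 0 0 0; -1 0 0 0 0")

```text
time_s: 5.6
tcp_pos: [522.6, -262.7, 307.4]
orientation: [1.24, 1.184, -1.245]
contact_force: [-1.0, 0.9, 4.7]
gripper_width: 14.0
```

```bash
python3 - <<'E'
from h import *
st(); c=grab("wrist","w4.png")
E
```

```text
t 5.6 tcp [ 522.6 -262.7  307.4] zdir -92.64 tilt [-1.     0.     0.004] F [-1.   0.9  4.7] w 14.0
```

View pics/w4.png

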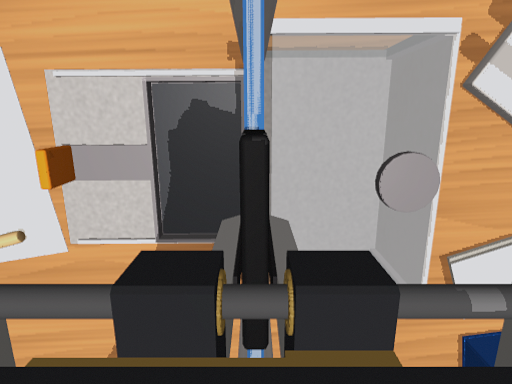

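Emit:
step_arm(steps="-1 -0.012 0 0 0; -1 -0.01 0 0 0; -1 -0.008 0 0 0; -1 0 0 0 0; -1 0 0 0 0")

```text
time_s: 6.07
tcp_pos: [515.7, -262.5, 322.5]
orientation: [1.237, 1.209, -1.26]
contact_force: [4.2, -0.4, 0.6]
gripper_width: 13.6
```

```bash
python3 - <<'E'
from h import *
st(); c=grab("scene","s4.png")
b=(60,60,260,200)
cv2.imwrite("pics/s4z.png",cv2.resize(c["im"][b[1]:b[3],b[0]:b[2]],None,fx=4,fy=4,interpolation=cv2.INTER_CUBIC))
E
```

```text
t 6.07 tcp [ 515.7 -262.5  322.5] zdir -92.73 tilt [-1.    -0.025 -0.006] F [ 4.2 -0.4  0.6] w 13.6
```

View pics/s4z.png

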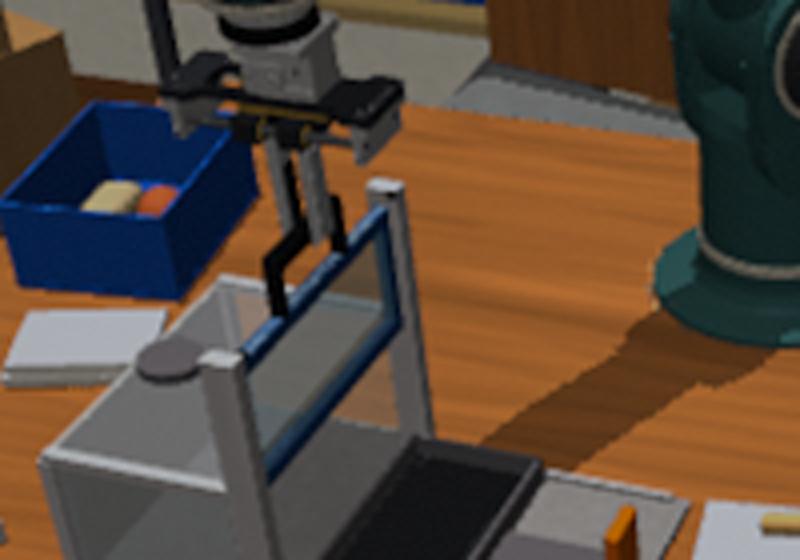

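```bash
python3 - <<'E'
from h import *
c=grab("scene")
for z in (265,260,255,250): print(z,(proj(c,np.array([393.7,-257.7,z]))-[60,60])*4, (proj(c,np.array([657.4,-268.7,z]))-[60,60])*4)
for z in (142,134,126): print(z,(proj(c,np.array([393.7,-257.7,z]))-[60,60])*4, (proj(c,np.array([657.4,-268.7,z]))-[60,60])*4)
E
```

```text
265 [377.65941037 203.07365554] [225.25300794 365.36941754]
260 [378.35354801 208.16312601] [226.35532838 370.79257049]
255 [379.04514165 213.23394368] [227.45307739 376.19323306]
250 [379.73420526 218.28621091] [228.54628333 381.57154487]
142 [394.02609142 323.07541718] [251.10249603 492.54271703]
134 [395.0416533 330.5215948] [252.69678955 500.38625989]
126 [396.05152879 337.92607947] [254.28104155 508.18040085]
```

Emit:
step_arm(steps="1 0 0 0 0; 1 0 0 0 0; 1 0 0 0 0; 1 -0.02 0 0 0; 1 -0.03 0 0 0; 1 -0.03 0 0 0; 1 0 0 -0.03 0; 1 0 0 -0.04 0; 1 0 0 -0.04 0; 1 0 0 -0.04 0; 1 0 0 -0.03 0; 1 0 0 0 0", force=20)

```text
time_s: 7.17
tcp_pos: [524.3, -78.1, 411.3]
orientation: [1.241, 1.202, -1.265]
contact_force: [-0.3, 1.1, 1.1]
gripper_width: 90.1
```

```bash
python3 - <<'E'
from h import *
go(534.5,-4,120)
E
```

```text
t 7.17 tcp [524.3 -78.1 411.3] zdir -93.14 tilt [-1.    -0.023 -0.003] F [-0.3  1.1  1.1] w 90.1
move tool mm [291.2  12.8 -73.7]
```

```bash
python3 - <<'E'
from h import *
c=grab("wrist","w5.png"); np.save("w5.npy",c,allow_pickle=True)
E
```

```text
(no output)
```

View pics/w5.png

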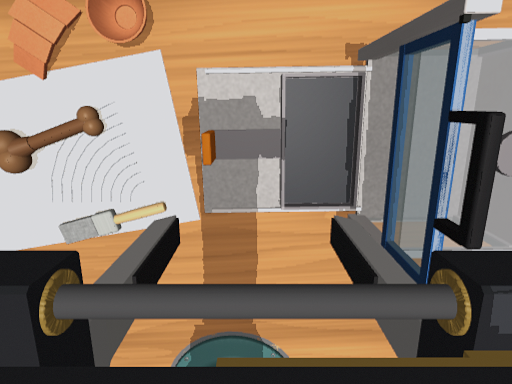

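```bash
python3 - <<'E'
from h import *
im=cv2.imread("pics/w5.png"); c=np.load("w5.npy",allow_pickle=True).item()
cv2.imwrite("pics/w5z.png",cv2.resize(im[50:230,180:390],None,fx=3.5,fy=3.5,interpolation=cv2.INTER_CUBIC))
E
```

```text
(no output)
```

View pics/w5z.png

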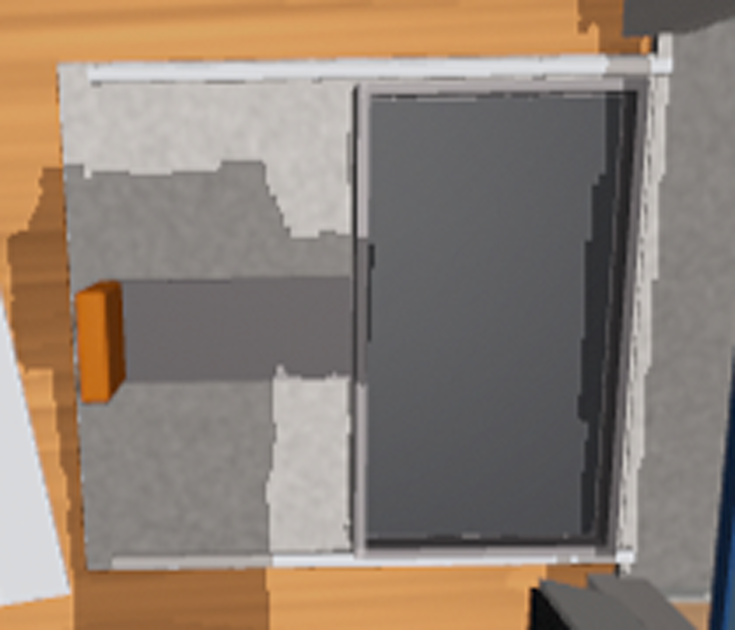

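```bash
python3 - <<'E'
from h import *
c=np.load("w5.npy",allow_pickle=True).item()
yaw=np.radians(-2.35); cy=np.array([np.cos(yaw),np.sin(yaw)]); cxv=np.array([np.sin(yaw),-np.cos(yaw)]); O=np.array([525.8,-263.2])
def cab(p): q=p[:2]-O; return np.array([q@cxv,q@cy]).round(1)
P=[onz(c,180+u/3.5,50+v/3.5,37) for u,v in [(355,85),(358,557),(648,80),(616,556)]]
for p in P: print(p.round(1),cab(p))
print("c",np.mean(P,0).round(1),cab(np.mean(P,0)))
p=onz(c,180+95/3.5,50+344/3.5,75); print("plate",p,cab(p))
for u,v in [(60,63),(88,570),(670,60),(632,560)]:
    p=onz(c,180+u/3.5,50+v/3.5,10); print("apron",p.round(1),cab(p))
E
```

```text
[ 640.2 -125.1   37. ] [-142.6  108.6]
[ 418.8 -119.1   37. ] [-139.6 -112.8]
[ 635.  -255.4   37. ] [-12.3 108.8]
[ 412.3 -247.    37. ] [ -11.6 -114. ]
c [ 526.6 -186.6   37. ] [-76.5  -2.4]
plate [536.18329921  -4.48726652  75.        ] [-2.589e+02 -2.000e-01]
apron [659.9   9.9  10. ] [-278.3  122.8]
apron [410.3  20.7  10. ] [-279. -127.]
apron [ 645.2 -274.2   10. ] [  6.1 119.8]
apron [ 400.3 -263.8   10. ] [   5.7 -125.4]
```

Emit:
step_arm(steps="0 0.02 0.006 -0.035 0; 0 0.02 0.006 -0.035 0; 0 0.04 0 0 0; 0 0.04 0 0 0; 0 0.04 0 0 0; 0 0.04 0 0 0; 0 0.04 0 0 0; 0 0.02 0 0 0; 0 0 0 0 0")

```text
time_s: 7.97
tcp_pos: [537.1, -19.1, 145.6]
orientation: [1.249, 1.186, -1.268]
contact_force: [-0.8, 0.6, 0.1]
gripper_width: 47.1
```

```bash
python3 - <<'E'
from h import *
go(536.2,-4.5,65)
E
```

```text
t 7.97 tcp [537.1 -19.1 145.6] zdir -93.75 tilt [-1.    -0.013  0.002] F [-0.8  0.6  0.1] w 47.1
move tool mm [ 80.6  -0.8 -14.7]
```

Emit:
step_arm(steps="0 0 0 -0.013 -0.02; 0 0.02 0 -0.002 0; 0 0.025 0 0 0; 0 0.025 0 0 0; 0 0.01 0 0 0; -1 0 0 0 0; -1 0 0 0 0; -1 0 0 0 0; -1 0 0 0 0; -1 0 0 0 0; -1 0 0 0 0", force=20)

```text
time_s: 8.88
tcp_pos: [546.5, -4.8, 77.5]
orientation: [1.241, 1.182, -1.242]
contact_force: [4.6, 1.4, -22.5]
gripper_width: 14.0
```

```bash
python3 - <<'E'
from h import *
go(536.2,15,65)
E
```

```text
t 8.88 tcp [546.5  -4.8  77.5] zdir -92.58 tilt [-1.     0.003  0.004] F [  4.6   1.4 -22.5] w 14.0
move tool mm [ 12.4 -11.2 -19.3]
```

Emit:
step_arm(steps="-1 0 0 -0.008 0; -1 0 0 -0.01 0; -1 0 0 -0.01 0; -1 0 0 -0.006 0; -1 0 0 0 0")

```text
time_s: 9.3
tcp_pos: [547.4, 14.0, 77.1]
orientation: [1.233, 1.163, -1.264]
contact_force: [-0.9, -29.8, 2.2]
gripper_width: 17.8
```

```bash
python3 - <<'E'
from h import *
go(536.2,12,100)
E
```

```text
t 9.3 tcp [547.4  14.   77.1] zdir -93.33 tilt [-1.     0.     0.025] F [ -0.9 -29.8   2.2] w 17.8
move tool mm [-22.8 -11.1   3.3]
```

Emit:
step_arm(steps="-1 0 0 0.002 0; 0.3 0 0 0 0; 0.3 0 0 0 0; 0.3 0 0 0 0; 0.3 0 0 0 0; 0.3 0 0 0 0; 0.3 -0.03 0 0 0; 0.3 -0.04 0 0 0; 0.3 -0.04 0 0 0; 0.3 -0.04 0 0 0; 0.3 -0.03 0 0 0; 0.3 0 0 0 0")

```text
time_s: 10.3
tcp_pos: [546.2, 22.3, 265.2]
orientation: [1.229, 1.17, -1.262]
contact_force: [0.2, -0.4, 1.0]
gripper_width: 61.6
```

```bash
python3 - <<'E'
from h import *
st()
c=np.load("w5.npy",allow_pickle=True).item()
for u,v in [(12,150),(90,122)]: print(onz(c,u,v,23).round(0))
c=grab("wrist","w6.png"); np.save("w6.npy",c,allow_pickle=True)
E
```

```text
t 10.3 tcp [546.2  22.3 265.2] zdir -93.01 tilt [-1.    -0.003  0.023] F [ 0.2 -0.4  1. ] w 61.6
[545. 337.  23.]
[584. 195.  23.]
```

View pics/w6.png

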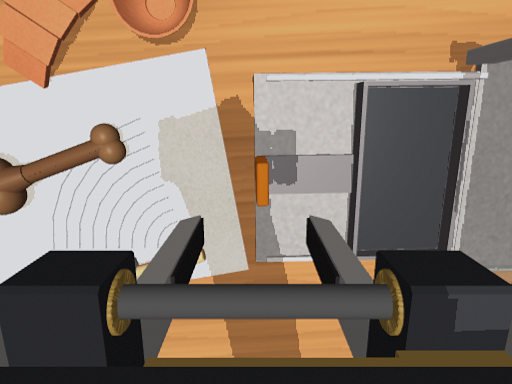

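Emit:
step_arm(steps="0.5 0 -0.001 -0.023 0.114; 0.5 0 -0.004 -0.023 0.114; 0.5 0 -0.006 -0.022 0.114; 0.5 0 -0.009 -0.021 0.114; 0.5 0 -0.011 -0.02 0.114; 0.5 0 -0.013 -0.019 0.114; 0.5 0 -0.015 -0.017 0.114; 0.5 0 -0.017 -0.015 0.114; 0.5 0 -0.019 -0.013 0.114; 0.5 0 -0.02 -0.011 0.114; 0.5 0 -0.021 -0.009 0.114; 0.5 0 0 0 0")

```text
time_s: 11.35
tcp_pos: [536.5, 190.0, 234.6]
orientation: [1.77, 0.612, -1.894]
contact_force: [0.7, 0.5, 0.3]
gripper_width: 70.3
```

```bash
python3 - <<'E'
from h import *
st(); print(r.get_state()["joints"])
c=grab("wrist","w7.png"); np.save("w7.npy",c,allow_pickle=True)
E
```

```text
t 11.35 tcp [536.5 190.  234.6] zdir -142.0 tilt [-0.998 -0.003  0.067] F [0.7 0.5 0.3] w 70.3
[-0.57590398  0.35398517  0.21999423  1.70957753 -0.06450023  1.15133722
 -2.81687933]
```

View pics/w7.png

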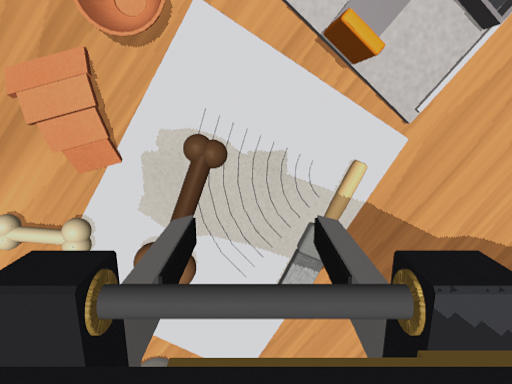

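Emit:
step_arm(steps="0.6 0 0 0 -0.12; 0.6 0 0 0 -0.12; 0.6 0 0 0 -0.12; 0.6 0 0 0 -0.12; 0.6 0 0 0 -0.12; 0.6 0 0 0 -0.12; 0.6 0 0 0 -0.12; 0.6 0 0 0 -0.12; 0.6 0 0 0 -0.12; 0.6 0 0 0 -0.12; 0.6 0 0 0 -0.12; 0.6 0 0 0 -0.12")

```text
time_s: 12.4
tcp_pos: [536.2, 184.1, 230.8]
orientation: [0.717, 1.463, -0.817]
contact_force: [0.0, -0.4, 1.2]
gripper_width: 75.0
```

```bash
python3 - <<'E'
from h import *
go(550,270,280); print(r.get_state()["joints"])
E
```

```text
t 12.4 tcp [536.2 184.1 230.8] zdir -56.14 tilt [-0.998 -0.068  0.002] F [ 0.  -0.4  1.2] w 75.0
move tool mm [-53.3  55.9 -63.6]
[-0.35093882  0.35118558 -0.05333284  1.71046878  0.03614559  1.14753764
 -1.39746429]
```

Emit:
step_arm(steps="0.6 0 0.006 -0.006 -0.12; 0.6 0 0.006 -0.005 -0.12; 0.6 0 0.007 -0.004 -0.12; 0.6 0 0.008 -0.003 -0.12; 0.6 0 0.008 -0.002 -0.12; 0.6 0 0.008 -0.001 -0.12; 0.6 0 0.008 0 -0.12; 0.6 0 0.008 0.001 -0.12; 0.6 0 0.008 0.002 -0.12; 0.6 0 0.008 0.003 -0.12; 0.6 0 0 0 0")

```text
time_s: 13.32
tcp_pos: [557.1, 258.3, 227.1]
orientation: [-0.238, 1.616, 0.2]
contact_force: [0.5, -0.4, 0.2]
gripper_width: 75.1
```

```bash
python3 - <<'E'
from h import *
go(550,270,280); print(r.get_state()["joints"])
c=grab("wrist","w8.png"); np.save("w8.npy",c,allow_pickle=True)
E
```

```text
t 13.32 tcp [557.1 258.3 227.1] zdir 15.86 tilt [-0.998 -0.016 -0.059] F [ 0.5 -0.4  0.2] w 75.1
move tool mm [-52.8  12.3  -6.8]
[-0.26419208  0.45153714 -0.3005502   1.58877852  0.14010829  1.18386474
 -0.31990452]
```

View pics/w8.png

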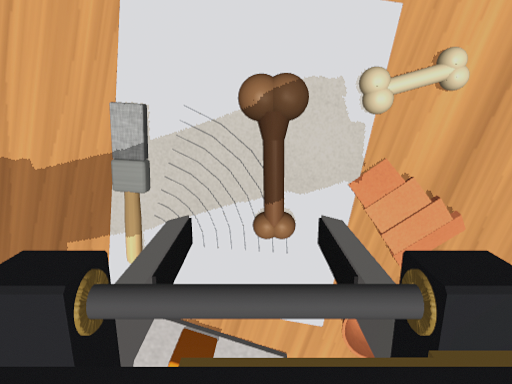

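```bash
python3 - <<'E'
from h import *
c=np.load("w8.npy",allow_pickle=True).item(); im=c["im"]
hsv=cv2.cvtColor(im,cv2.COLOR_BGR2HSV)
m=((hsv[...,2]<125)&(hsv[...,1]>110)&((hsv[...,0]<16)|(hsv[...,0]>172))).astype(np.uint8)
m[:60]=0;m[245:]=0;m[:,:225]=0;m[:,320:]=0
n,l,s,ce=cv2.connectedComponentsWithStats(m); i=1+s[1:,4].argmax(); m=(l==i).astype(np.uint8); print(s[i],ce[i])
for v in range(72,244,8):
    x=np.where(m[v])[0]
    if len(x): print(v,x.min(),x.max())
# shaft midline at z=23
pts=[]
for v in range(145,205,3):
    x=np.where(m[v])[0]; pts.append(onz(c,(x.min()+x.max()+1)/2,v,23)[:2])
pts=np.array(pts); vx,vy,x0,y0=cv2.fitLine(pts.astype(np.float32),2,0,.01,.01).ravel(); print("axis deg",np.degrees(np.arctan2(vy,vx)),x0,y0)
d=np.array([vx,vy]); d*=np.sign(d[1]); p0=np.array([x0,y0])
for v in (s[i][1],s[i][1]+s[i][3]):
  for z in (17,23,25):
    u=273; p=onz(c,u,v,z)[:2]; print(v,z,p.round(1),"along",((p-p0)@d).round(1))
cv2.imwrite("pics/m8.png",m*255)
E
```

```text
[ 239   73   70  165 4283] [275.17604483 133.88886295]
80 246 301
88 241 306
96 239 308
104 240 306
112 244 301
120 257 288
128 260 286
136 262 284
144 264 283
152 264 283
160 264 283
168 264 283
176 264 283
184 264 283
192 265 283
200 265 283
208 265 283
216 257 291
224 254 294
232 256 292
axis deg -72.77469 567.9118 258.53046
73 17 [535.4 362.6] along 109.0
73 23 [535.6 362.1] along 108.4
73 25 [535.7 361.9] along 108.2
238 17 [590.  180.2] along -81.3
238 23 [589.2 182.7] along -78.8
238 25 [589.  183.5] along -77.9
```

```bash
python3 - <<'E'
from h import *
go(557.4,292.4,100)
go(557.4,292.4,34)
E
```

```text
t 13.37 tcp [557.3 257.3 227.1] zdir 15.39 tilt [-0.998 -0.017 -0.059] F [ 0.5 -0.5 -0.2] w 75.1
move tool mm [125.7  36.   16.9]
t 13.37 tcp [557.3 257.3 227.1] zdir 15.39 tilt [-0.998 -0.017 -0.059] F [ 0.5 -0.5 -0.2] w 75.1
move tool mm [191.6  37.1  20.8]
```

Emit:
step_arm(steps="0.5 0.02 0.016 0.008 -0.03; 0.5 0.03 0.014 0.006 0; 0.5 0.03 0.004 0.002 0; 0.5 0.03 0 0 0; 0.5 0.01 0 0 0; 0.5 0 0 0 0")

```text
time_s: 13.87
tcp_pos: [560.3, 286.3, 104.6]
orientation: [-0.227, 1.61, 0.196]
contact_force: [0.7, 0.2, -0.2]
gripper_width: 70.5
```

```bash
python3 - <<'E'
from h import *
go(557.4,292.4,34)
E
```

```text
t 13.87 tcp [560.3 286.3 104.6] zdir 15.31 tilt [-0.999 -0.013 -0.052] F [ 0.7  0.2 -0.2] w 70.5
move tool mm [70.5  7.6  2.5]
```

Emit:
step_arm(steps="0.3 0.015 0.005 0.002 -0.04; 0.3 0.025 0.003 0 -0.01; 0.3 0.02 0 0 0; 0.3 0.01 0 0 0; 0.3 0 0 0 0; 0.3 0 0 0 0")

```text
time_s: 14.37
tcp_pos: [562.1, 291.0, 41.4]
orientation: [-0.251, 1.599, 0.227]
contact_force: [0.7, -0.7, -0.0]
gripper_width: 61.2
```

```bash
python3 - <<'E'
from h import *
go(557.4,292.4,34)
c=grab("wrist","w9.png")
E
```

```text
t 14.37 tcp [562.1 291.   41.4] zdir 17.35 tilt [-0.999 -0.009 -0.043] F [ 0.7 -0.7 -0. ] w 61.2
move tool mm [ 7.5  2.8 -3.7]
```

View pics/w9.png

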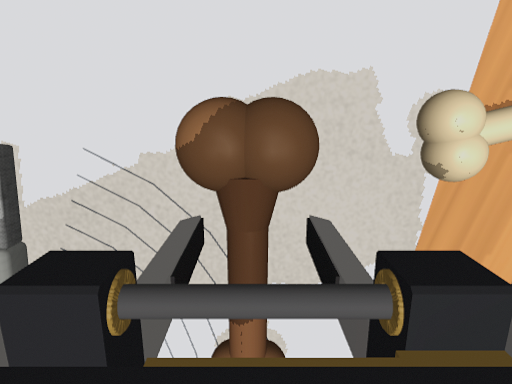

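Emit:
step_arm(steps="0 0.008 0.003 -0.004 0; -0.2 0.003 0 0 0; -1 0 0 0 0; -1 0 0 0 0; -1 0 0 0 0; -1 0 0 0 0; -1 0 0 0 0; -1 0 0 0 0; -1 0 0 0 0", force=50)

```text
time_s: 15.17
tcp_pos: [558.4, 293.5, 34.3]
orientation: [-0.249, 1.594, 0.227]
contact_force: [-0.2, -0.3, -1.6]
gripper_width: 22.8
```

```bash
python3 - <<'E'
from h import *
st(); print(r.get_state()["torque"])
E
```

```text
t 15.17 tcp [558.4 293.5  34.3] zdir 17.27 tilt [-0.999 -0.008 -0.037] F [-0.2 -0.3 -1.6] w 22.8
[ 0.07540842 -0.10221345 -0.02815992]
```

Emit:
step_arm(steps="-1 -0.006 0 0 0; -1 -0.01 0 0 0; -1 -0.012 0 0 0; -1 -0.012 0 0 0; -1 -0.012 0 0 0; -1 -0.008 0 0 0; -1 0 0 0 0")

```text
time_s: 15.75
tcp_pos: [560.7, 294.6, 101.5]
orientation: [-0.249, 1.593, 0.227]
contact_force: [-0.7, -0.4, -3.1]
gripper_width: 23.0
```

```bash
python3 - <<'E'
from h import *
st(); print(r.get_state()["torque"])
c=grab("scene","s5.png"); b=(180,120,380,270)
cv2.imwrite("pics/s5z.png",cv2.resize(c["im"][b[1]:b[3],b[0]:b[2]],None,fx=4,fy=4,interpolation=cv2.INTER_CUBIC))
E
```

```text
t 15.75 tcp [560.7 294.6 101.5] zdir 17.27 tilt [-0.999 -0.008 -0.037] F [-0.7 -0.4 -3.1] w 23.0
[ 0.0123367  -0.18326226  0.01726844]
```

View pics/s5z.png

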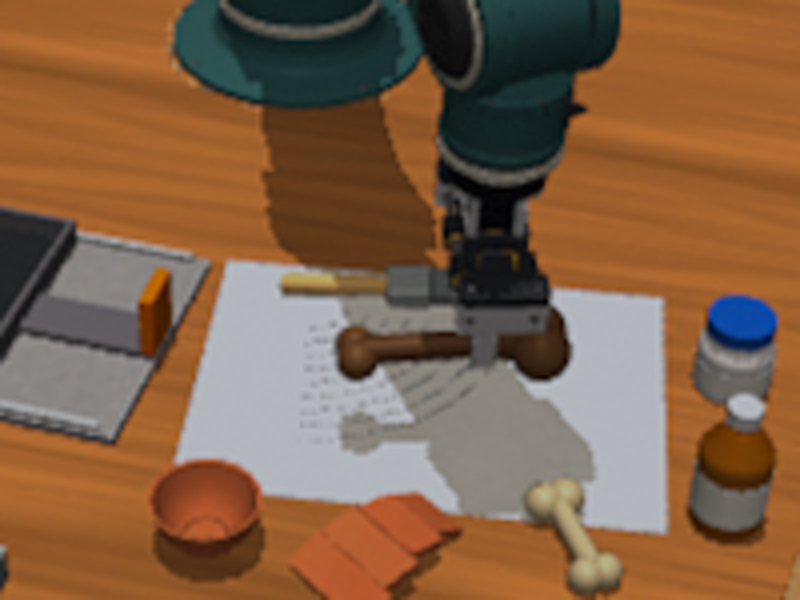

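```bash
python3 - <<'E'
from h import *
im=cv2.imread("pics/w6.png")
cv2.imwrite("pics/w6z.png",cv2.resize(im[60:270,240:490],None,fx=3.2,fy=3.2,interpolation=cv2.INTER_CUBIC))
print(r.get_state()["joints"])
E
```

```text
[-0.32759902  0.60865724 -0.28330048  1.65393569  0.19608967  0.94604352
 -0.38232804]
```

View pics/w6z.png

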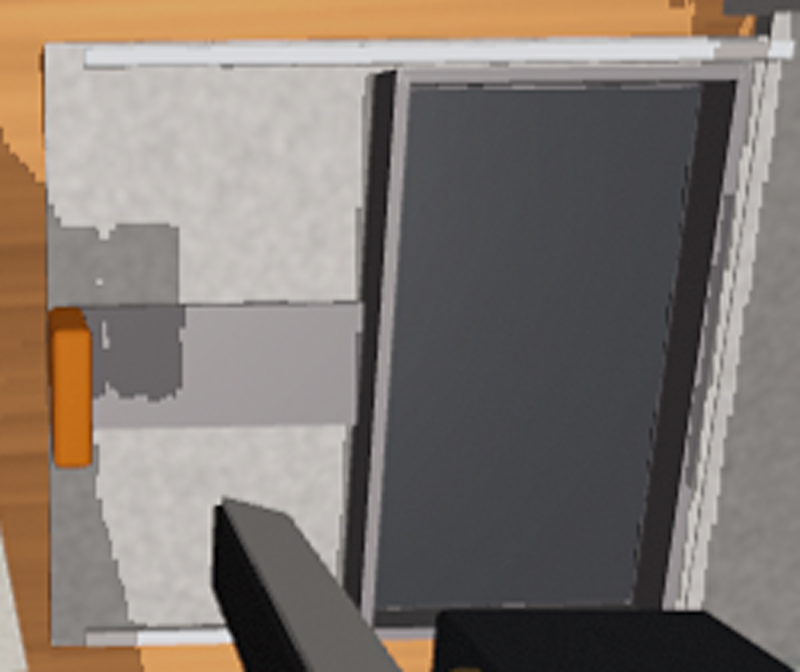

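```bash
cat >> h.py <<'E'
yaw=np.radians(-2.35); cyv=np.array([np.cos(yaw),np.sin(yaw)]); cxv=np.array([np.sin(yaw),-np.cos(yaw)]); O=np.array([524.8,-263.2])
def cab(p): q=np.array(p[:2])-O; return np.array([q@cxv,q@cyv]).round(1)
def wld(x,y): return O+x*cxv+y*cyv
E
python3 - <<'E'
from h import *
c=np.load("w6.npy",allow_pickle=True).item()
for u,v,z in [(395,70,37),(750,65,37),(362,625,37),(72,397,75)]:
    p=onz(c,240+u/3.2,60+v/3.2,z); print(p.round(1),cab(p))
print(wld(-102,-1), wld(-102,-1)+22.7*cyv)
E
```

```text
[ 641.3 -113.3   37. ] [-154.5  110.2]
[ 636.3 -242.5   37. ] [-25.3 110.6]
[ 425.1 -105.9   37. ] [-153.1 -106.1]
[536.5   9.7  75. ] [-273.2    0.5]
[ 527.98322236 -161.24477897] [ 550.6641315  -162.17556384]
```

Emit:
step_arm(steps="-1 -0.012 -0.01 -0.003 0.04; -1 -0.012 -0.02 -0.004 0.09; -1 -0.01 -0.02 -0.002 0.09; -1 -0.006 -0.02 -0.001 0.09; -1 0 -0.02 0.001 0.09; -1 0 -0.02 0.003 0.09; -1 0 -0.019 0.005 0.09; -1 0 -0.019 0.007 0.09; -1 0 -0.018 0.008 0.09; -1 0 -0.017 0.01 0.09; -1 0 -0.016 0.011 0.09; -1 0 -0.015 0.013 0.09")

```text
time_s: 16.8
tcp_pos: [568.0, 60.1, 142.3]
orientation: [0.576, 1.517, -0.627]
contact_force: [0.0, 0.3, -4.6]
gripper_width: 23.2
```

```bash
python3 - <<'E'
from h import *
go(552,-60,135);print(r.get_state()["joints"])
E
```

```text
t 16.8 tcp [568.   60.1 142.3] zdir -43.94 tilt [-0.999 -0.04  -0.016] F [ 0.   0.3 -4.6] w 23.2
move tool mm [ 10.  -97.2  71.9]
[-0.15591618  0.44279727 -0.01190506  1.79813691  0.01999068  0.94287837
 -0.94540221]
```

Emit:
step_arm(steps="-1 0 -0.013 0.01 0.09; -1 0 -0.012 0.011 0.09; -1 0 -0.011 0.012 0.09; -1 0 -0.01 0.013 0.09; -1 0 -0.008 0.014 0.09; -1 0 -0.007 0.014 0.09; -1 0 -0.006 0.015 0.09; -1 0 -0.005 0.015 0.09; -1 0 -0.003 0.016 0.09; -1 0 0 0.01 0; -1 0 0 0 0")

```text
time_s: 17.72
tcp_pos: [543.7, -105.8, 142.1]
orientation: [1.212, 1.201, -1.293]
contact_force: [-0.6, -0.4, -3.9]
gripper_width: 23.3
```

```bash
python3 - <<'E'
from h import *
go(550.7,-162.2,120);print(r.get_state()["joints"])
c=grab("wrist","w10.png"); np.save("w10.npy",c,allow_pickle=True)
E
```

```text
t 17.72 tcp [ 543.7 -105.8  142.1] zdir -93.1 tilt [-0.999 -0.045  0.022] F [-0.6 -0.4 -3.9] w 23.3
move tool mm [22.9 11.  55.4]
[-0.05658759  0.42237517  0.22490174  1.84799682 -0.08140718  0.92500656
 -1.42379047]
```

View pics/w10.png

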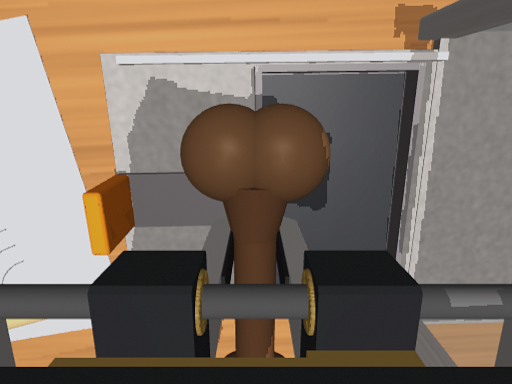

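Emit:
step_arm(steps="-1 0.004 0.003 0.014 -0.006; -1 0.004 0.003 0.016 -0.006; -1 0.004 0.003 0.016 0; -1 0.004 0.002 0.008 0; -1 0 0 0 0; -1 0 0 0 0")

```text
time_s: 18.27
tcp_pos: [553.7, -153.9, 124.9]
orientation: [1.189, 1.222, -1.265]
contact_force: [1.0, -0.9, -4.0]
gripper_width: 22.6
```

```bash
python3 - <<'E'
from h import *
go(550.7,-162.2,55)
c=grab("wrist","w11.png"); np.save("w11.npy",c,allow_pickle=True)
E
```

```text
t 18.27 tcp [ 553.7 -153.9  124.9] zdir -91.06 tilt [-0.999 -0.046  0.017] F [ 1.  -0.9 -4. ] w 22.6
move tool mm [70.1  0.4  7.1]
```

View pics/w11.png

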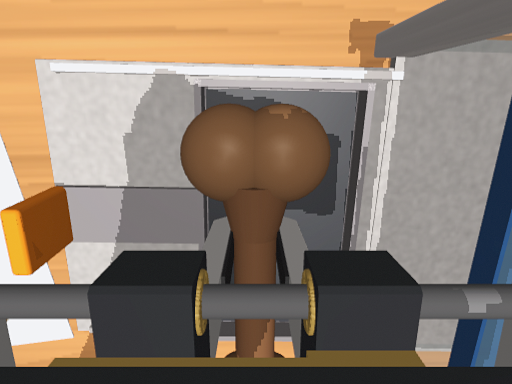

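Emit:
step_arm(steps="-1 0.01 0 0.003 0.02; -1 0.015 0 0.003 0; -1 0.015 0 0 0; -1 0.012 0 0 0; -1 0.008 0 0 0; -1 0 0 0 0")

```text
time_s: 18.82
tcp_pos: [551.4, -155.7, 61.3]
orientation: [1.204, 1.213, -1.276]
contact_force: [-0.2, 0.1, -4.1]
gripper_width: 22.5
```

```bash
python3 - <<'E'
from h import *
go(550.7,-162.2,52); p,_=st(); print(cab(p))
c=grab("wrist","w12.png"); np.save("w12.npy",c,allow_pickle=True)
c=grab("scene","s12.png"); b=(60,80,260,230)
cv2.imwrite("pics/s12z.png",cv2.resize(c["im"][b[1]:b[3],b[0]:b[2]],None,fx=4,fy=4,interpolation=cv2.INTER_CUBIC))
E
```

```text
t 18.82 tcp [ 551.4 -155.7   61.3] zdir -92.11 tilt [-0.999 -0.044  0.016] F [-0.2  0.1 -4.1] w 22.5
move tool mm [ 9.4 -0.1  6.4]
t 18.82 tcp [ 551.4 -155.7   61.3] zdir -92.11 tilt [-0.999 -0.044  0.016] F [-0.2  0.1 -4.1] w 22.5
[-108.5   22.2]
```

View pics/w12.png

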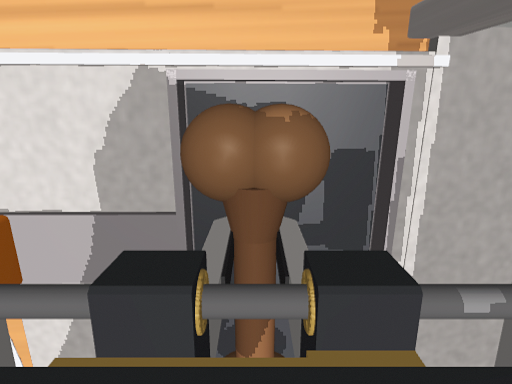

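View pics/s12z.png

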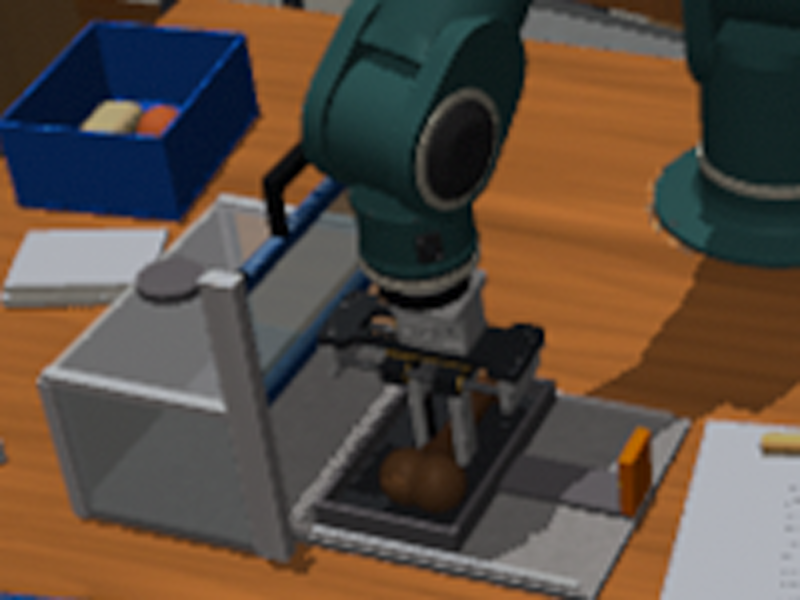

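Emit:
step_arm(steps="-1 0.002 0 0.005 0; -1 0.004 0 0.002 0; -1 0.004 0 0 0; -1 0.003 0 0 0; -1 0 0 0 0")

```text
time_s: 19.33
tcp_pos: [553.3, -164.3, 51.8]
orientation: [1.207, 1.207, -1.272]
contact_force: [-0.4, 1.2, -0.1]
gripper_width: 22.9
```

```bash
python3 - <<'E'
from h import *
go(550.7,-162.2,51); p,_=st(); print(cab(p),r.get_state()["torque"])
E
```

```text
t 19.33 tcp [ 553.3 -164.3   51.8] zdir -92.13 tilt [-0.999 -0.037  0.017] F [-0.4  1.2 -0.1] w 22.9
move tool mm [ 0.8 -2.6 -2.1]
t 19.33 tcp [ 553.3 -164.3   51.8] zdir -92.13 tilt [-0.999 -0.037  0.017] F [-0.4  1.2 -0.1] w 22.9
[-99.9  24.4] [0.4223152  0.01047962 0.08402246]
```

Emit:
step_arm(steps="-1 0.003 0 -0.001 0; -0.3 0 0 0 0; -0.3 0 0 0 0; -0.3 0 0 0 0; -0.2 0 0 0 0; -0.2 0 0 0 0", force=20)

```text
time_s: 19.83
tcp_pos: [554.9, -164.5, 50.4]
orientation: [1.208, 1.202, -1.27]
contact_force: [-0.2, -0.2, 0.4]
gripper_width: 37.4
```

```bash
python3 - <<'E'
from h import *
p,_=st(); print(cab(p))
c=grab("wrist","w13.png")
E
```

```text
t 19.83 tcp [ 554.9 -164.5   50.4] zdir -92.18 tilt [-0.999 -0.033  0.018] F [-0.2 -0.2  0.4] w 37.4
[-99.9  26.1]
```

View pics/w13.png

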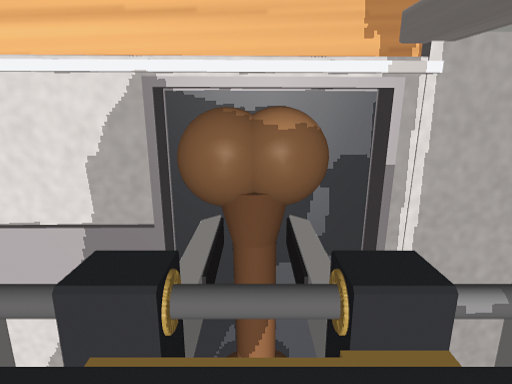

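Emit:
step_arm(steps="-0.2 -0.015 0 0 0; -0.2 -0.025 0 0 0; -0.2 -0.03 0 0 0; -0.5 -0.03 0 -0.01 0; -1 0 0 -0.03 0; -1 0 0 -0.04 0; -1 0 0 -0.03 0; -1 0 0 0 0")

```text
time_s: 20.55
tcp_pos: [562.1, -50.7, 152.9]
orientation: [1.212, 1.2, -1.275]
contact_force: [0.1, 0.5, 0.4]
gripper_width: 7.5
```

```bash
python3 - <<'E'
from h import *
p,_=st(); print(cab(p)); t=wld(-310,0); go(*t,150)
c=grab("wrist","w14.png"); np.save("w14.npy",c,allow_pickle=True)
E
```

```text
t 20.55 tcp [562.1 -50.7 152.9] zdir -92.49 tilt [-0.999 -0.034  0.018] F [0.1 0.5 0.4] w 7.5
[-213.9   28.6]
t 20.55 tcp [562.1 -50.7 152.9] zdir -92.49 tilt [-0.999 -0.034  0.018] F [0.1 0.5 0.4] w 7.5
move tool mm [  2.2 -28.8 -96.1]
```

View pics/w14.png

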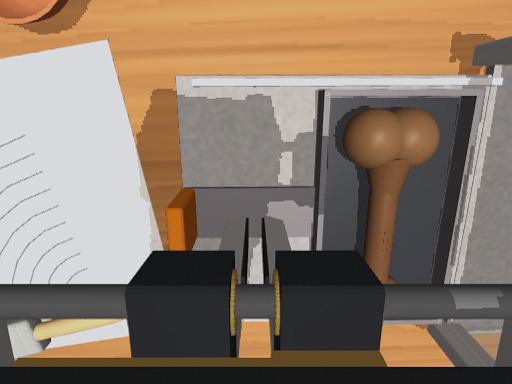

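Emit:
step_arm(steps="-1 0 -0.01 -0.03 0; -1 0 -0.01 -0.036 0; -1 0 -0.008 -0.028 0; -1 0.02 0 -0.004 0; -1 0.03 0 0 0; -1 0.025 0 0 0; -1 0.008 0 0 0; -1 0 0 0 0")

```text
time_s: 21.27
tcp_pos: [536.2, 42.3, 67.4]
orientation: [1.217, 1.192, -1.278]
contact_force: [0.3, 0.8, 0.1]
gripper_width: 0.2
```

```bash
python3 - <<'E'
from h import *
p,_=st(); print(cab(p)); t=wld(-124,0); go(*t,70)
c=grab("wrist","w15.png"); np.save("w15.npy",c,allow_pickle=True)
E
```

```text
t 21.27 tcp [536.2  42.3  67.4] zdir -92.88 tilt [-0.999 -0.03   0.021] F [0.3 0.8 0.1] w 0.2
[-305.7   -1.1]
t 21.27 tcp [536.2  42.3  67.4] zdir -92.88 tilt [-0.999 -0.03   0.021] F [0.3 0.8 0.1] w 0.2
move tool mm [  1.1   2.8 181.7]
```

View pics/w15.png

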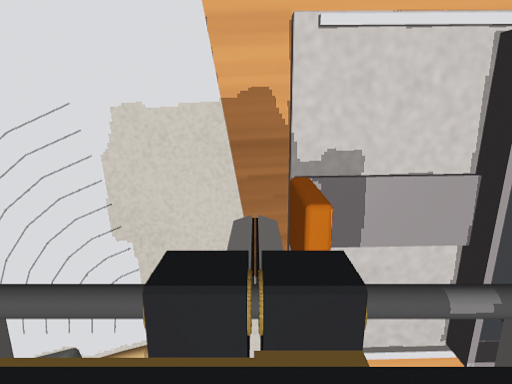

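Emit:
step_arm(steps="-1 0 0 0.008 0; -1 0 0 0.01 0; -1 0 0 0.012 0; -1 0 0 0.013 0; -1 0 0 0.014 0; -1 0 0 0.014 0; -1 0 0 0.014 0; -1 0 0 0.014 0; -1 0 0 0.014 0; -1 0 0 0.014 0; -1 0 0 0.01 0; -1 0 0 0 0")

```text
time_s: 22.32
tcp_pos: [531.4, -113.1, 81.7]
orientation: [1.23, 1.18, -1.273]
contact_force: [-0.2, 0.0, -0.4]
gripper_width: 0.4
```

```bash
python3 - <<'E'
from h import *
p,_=st(); print(cab(p)); t=wld(-124,0); go(*t,68)
E
```

```text
t 22.32 tcp [ 531.4 -113.1   81.7] zdir -93.31 tilt [-1.    -0.016  0.019] F [-0.2  0.  -0.4] w 0.4
[-150.2    0.4]
t 22.32 tcp [ 531.4 -113.1   81.7] zdir -93.31 tilt [-1.    -0.016  0.019] F [-0.2  0.  -0.4] w 0.4
move tool mm [14.2  0.2 25.9]
```

Emit:
step_arm(steps="-1 0.006 0 0.008 0; -1 0.005 0 0.008 0; -1 0.002 0 0.006 0; -1 0.001 0 0.005 0; -1 0 0 0.003 0; -1 0 0 0.003 0")

```text
time_s: 22.82
tcp_pos: [531.2, -138.6, 69.2]
orientation: [1.234, 1.192, -1.26]
contact_force: [-4.0, 18.1, 13.3]
gripper_width: 0.7
```

```bash
python3 - <<'E'
from h import *
p,_=st(); print(cab(p))
c=grab("wrist","w16.png"); np.save("w16.npy",c,allow_pickle=True)
E
```

```text
t 22.82 tcp [ 531.2 -138.6   69.2] zdir -92.86 tilt [-1.    -0.015  0.007] F [-4.  18.1 13.3] w 0.7
[-124.7    1.3]
```

View pics/w16.png

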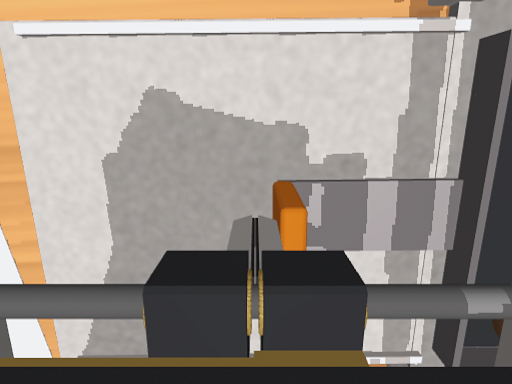

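Emit:
step_arm(steps="-1 0 0 0.004 0; -1 0 0 0.003 0; -1 0 0 -0.01 0; -1 0 0 -0.02 0; -1 -0.02 0 -0.02 0; -1 -0.04 0 0 0; -1 -0.04 0 0 0; -1 -0.04 0 0 0; 0 -0.04 0 0 0; 0 -0.04 0 0 0; 0 -0.04 0 0 0; 0 -0.03 0 0 0")

```text
time_s: 23.87
tcp_pos: [535.2, -84.2, 363.7]
orientation: [1.222, 1.215, -1.263]
contact_force: [1.0, -0.4, -0.9]
gripper_width: 23.7
```

```bash
python3 - <<'E'
from h import *
p,_=st(); print(cab(p)); go(*wld(-60,0),400)
c=grab("wrist","w17.png"); np.save("w17.npy",c,allow_pickle=True)
c=grab("scene","s17.png"); b=(60,80,260,230)
cv2.imwrite("pics/s17z.png",cv2.resize(c["im"][b[1]:b[3],b[0]:b[2]],None,fx=4,fy=4,interpolation=cv2.INTER_CUBIC))
E
```

```text
t 23.87 tcp [535.2 -84.2 363.7] zdir -92.26 tilt [-0.999 -0.033  0.001] F [ 1.  -0.4 -0.9] w 23.7
[-179.3    3. ]
t 23.87 tcp [535.2 -84.2 363.7] zdir -92.26 tilt [-0.999 -0.033  0.001] F [ 1.  -0.4 -0.9] w 23.7
move tool mm [-36.1  -4.4 119.3]
```

View pics/w17.png

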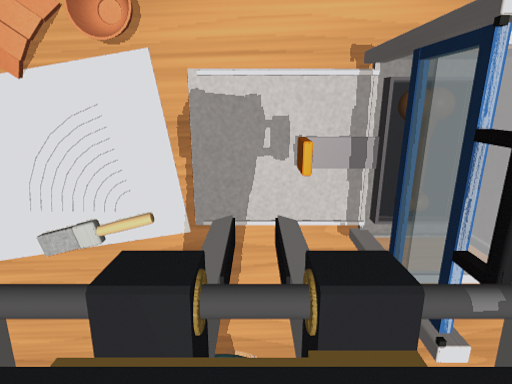

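View pics/s17z.png

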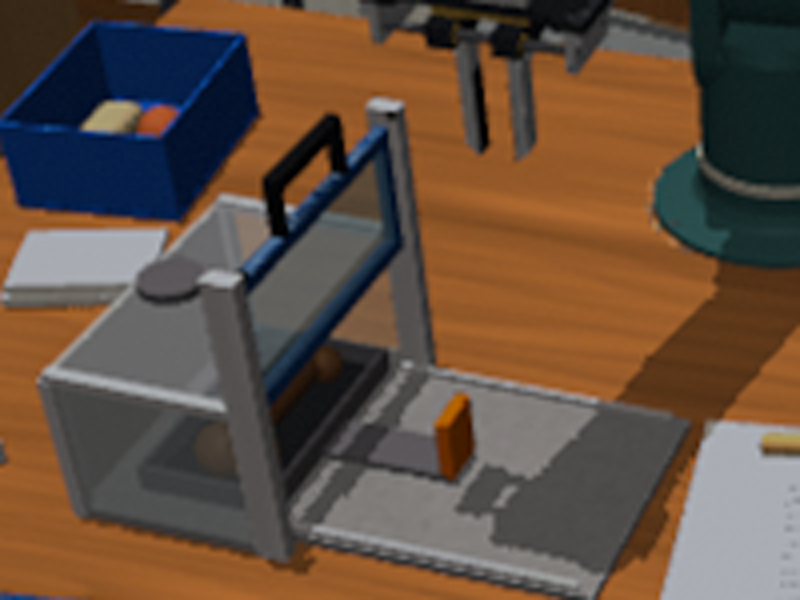

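```bash
python3 - <<'E'
from h import *
c=np.load("w17.npy",allow_pickle=True).item(); im=c["im"]
hsv=cv2.cvtColor(im,cv2.COLOR_BGR2HSV)
o=((hsv[...,0]>8)&(hsv[...,0]<25)&(hsv[...,1]>200)&(hsv[...,2]>190)).astype(np.uint8); o[:,:290]=0;o[:,325:]=0;o[:120]=0;o[190:]=0
cnt=max(cv2.findContours(o,0,1)[0],key=cv2.contourArea); b=cv2.boundingRect(cnt);print(b,cab(onz(c,b[0]+b[2]/2,b[1]+b[3]/2,75)))
# handle position from scene: bar ends
go(*wld(0,0),400)
E
```

```text
(302, 142, 11, 33) [-1.054e+02 -1.000e-01]
t 23.97 tcp [536.7 -84.4 365.4] zdir -92.26 tilt [-1.    -0.028  0.001] F [-0.3 -0.  -0.9] w 31.7
move tool mm [-34.3  -5.8 179.2]
```

Emit:
step_arm(steps="0.5 -0.03 0 0 0; 0.5 -0.015 -0.002 0.02 0; 0.5 0 -0.002 0.035 0; 0.5 0 -0.002 0.035 0; 0.5 0 0 0.035 0; 0.5 0 0 0.03 0; 0.5 0 0 0.015 0; 0.5 0 0 0 0; 0.5 0 0 0 0")

```text
time_s: 24.72
tcp_pos: [524.8, -259.2, 408.6]
orientation: [1.217, 1.215, -1.259]
contact_force: [-1.1, -0.0, 0.4]
gripper_width: 70.2
```

```bash
python3 - <<'E'
from h import *
go(*wld(0,0),316)
c=grab("wrist","w18.png"); np.save("w18.npy",c,allow_pickle=True)
E
```

```text
t 24.72 tcp [ 524.8 -259.2  408.6] zdir -91.96 tilt [-0.999 -0.032  0.003] F [-1.1 -0.   0.4] w 70.2
move tool mm [92.5  3.2  3.7]
```

View pics/w18.png

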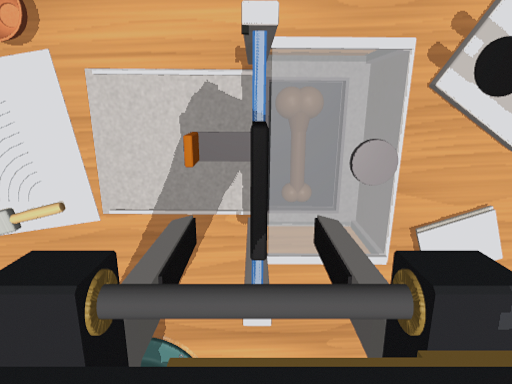

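Emit:
step_arm(steps="0.5 0.02 0.001 0.002 0.008; 0.5 0.03 0.001 0.001 0; 0.5 0.025 0 0 0; 0.5 0.015 0 0 0; 0.5 0.006 0 0 0; 0 0 0 0 0; 0 0 0 0 0")

```text
time_s: 25.35
tcp_pos: [526.2, -253.1, 308.9]
orientation: [1.217, 1.216, -1.256]
contact_force: [0.8, 0.4, 0.7]
gripper_width: 60.5
```

```bash
python3 - <<'E'
from h import *
go(*wld(0,0),314)
c=grab("wrist","w19.png")
E
```

```text
t 25.35 tcp [ 526.2 -253.1  308.9] zdir -91.8 tilt [-1.    -0.031  0.002] F [0.8 0.4 0.7] w 60.5
move tool mm [-5.1 -1.2 10.1]
```

View pics/w19.png

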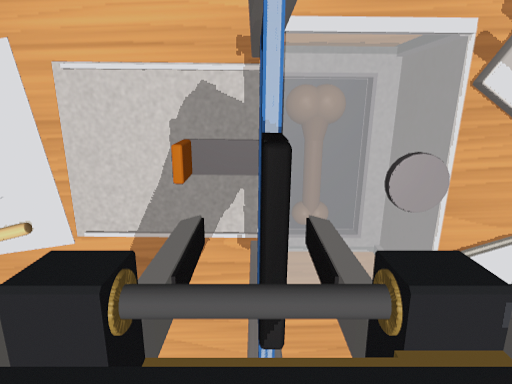

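Emit:
step_arm(steps="0 -0.003 0 0.009 0.01; -0.4 0 0 0.002 0; -0.4 0 0 0 0; -0.4 0 0 0 0; -0.4 0 0 0 0")

```text
time_s: 25.82
tcp_pos: [527.4, -265.9, 316.3]
orientation: [1.226, 1.205, -1.261]
contact_force: [-0.6, -0.2, 0.0]
gripper_width: 28.5
```

```bash
python3 - <<'E'
from h import *
go(*wld(0,0),314)
E
```

```text
t 25.82 tcp [ 527.4 -265.9  316.3] zdir -92.43 tilt [-1.    -0.025  0.004] F [-0.6 -0.2  0. ] w 28.5
move tool mm [ 2.4 -2.6 -2.6]
```

Emit:
step_arm(steps="-1 0.002 0 -0.003 0; -1 0 0 0 0; -1 0 0 0 0; -1 0 0 0 0; -1 0 0 0 0", force=30)

```text
time_s: 26.23
tcp_pos: [527.4, -262.9, 314.4]
orientation: [1.226, 1.204, -1.261]
contact_force: [-0.4, -0.4, 0.6]
gripper_width: 13.5
```

```bash
python3 - <<'E'
from h import *
go(*wld(0,0),196)
E
```

```text
t 26.23 tcp [ 527.4 -262.9  314.4] zdir -92.45 tilt [-1.    -0.024  0.004] F [-0.4 -0.4  0.6] w 13.5
move tool mm [ 1.185e+02  3.000e-01 -1.000e-01]
```

Emit:
step_arm(steps="-1 0.008 0 0 0; -1 0.012 0 0 0; -1 0.012 0 0 0; -1 0.012 0 0 0; -1 0.012 0 0 0; -1 0.012 0 0 0; -1 0.012 0 0 0; -1 0.012 0 0 0; -1 0.01 0 0 0; -1 0.008 0 0 0; -1 0 0 0 0")

```text
time_s: 27.15
tcp_pos: [527.3, -262.8, 198.9]
orientation: [1.228, 1.198, -1.255]
contact_force: [5.1, -3.1, -4.1]
gripper_width: 13.8
```

```bash
python3 - <<'E'
from h import *
go(*wld(0,0),194.5)
E
```

```text
t 27.15 tcp [ 527.3 -262.8  198.9] zdir -92.37 tilt [-1.    -0.017  0.005] F [ 5.1 -3.1 -4.1] w 13.8
move tool mm [ 4.5 -2.4  0.4]
```

Emit:
step_arm(steps="-1 0.006 0 0 0; -1 0.006 0 0 0; -1 0.006 0 0 0; -1 0 0 0 0")

```text
time_s: 27.48
tcp_pos: [531.2, -263.0, 185.9]
orientation: [1.231, 1.19, -1.246]
contact_force: [-0.7, -1.7, -11.5]
gripper_width: 13.9
```

```bash
python3 - <<'E'
from h import *
st()
E
```

```text
t 27.48 tcp [ 531.2 -263.   185.9] zdir -92.3 tilt [-1.    -0.006  0.006] F [ -0.7  -1.7 -11.5] w 13.9
```

Emit:
step_arm(steps="0 0 0 0 0; 0 0 0 0 0; 0 0 0 0 0; 0 0 0 0 0; 0.2 -0.02 0 0 0; 0.2 -0.04 0 0 0; 0.2 -0.04 0 0 0; 0.2 -0.04 0 0 0; 0.2 -0.03 0 -0.03 0; 0.2 0 0 -0.035 0; 0.2 0 0 -0.03 0; 0.2 0 0 0 0")

```text
time_s: 28.48
tcp_pos: [533.8, -166.0, 358.6]
orientation: [1.233, 1.195, -1.255]
contact_force: [0.1, 0.8, 0.4]
gripper_width: 56.3
```

```bash
python3 - <<'E'
from h import *
st()
c=grab("wrist","w20.png"); np.save("w20.npy",c,allow_pickle=True)
c=grab("scene","s20.png"); b=(60,80,260,230)
cv2.imwrite("pics/s20z.png",cv2.resize(c["im"][b[1]:b[3],b[0]:b[2]],None,fx=4,fy=4,interpolation=cv2.INTER_CUBIC))
for z in (145,150,155): print(z,(proj(c,np.array([*wld(0,-132),z]))-[60,80])*4, (proj(c,np.array([*wld(0,132),z]))-[60,80])*4)
for z in (198,206): print(z,(proj(c,np.array([*wld(0,-57),z]))-[60,80])*4, (proj(c,np.array([*wld(0,57),z]))-[60,80])*4)
E
```

```text
t 28.48 tcp [ 533.8 -166.   358.6] zdir -92.63 tilt [-1.    -0.014  0.004] F [0.1 0.8 0.4] w 56.3
145 [393.89994194 239.80356422] [251.00260337 409.08606858]
150 [393.26163047 235.11927566] [249.99996996 404.14746198]
155 [392.6210631 230.418432 ] [248.99334542 399.18919658]
198 [348.81397958 232.59064376] [285.5900455  304.24241143]
206 [347.60298994 224.66684698] [284.11576285 296.11767824]
```

View pics/w20.png

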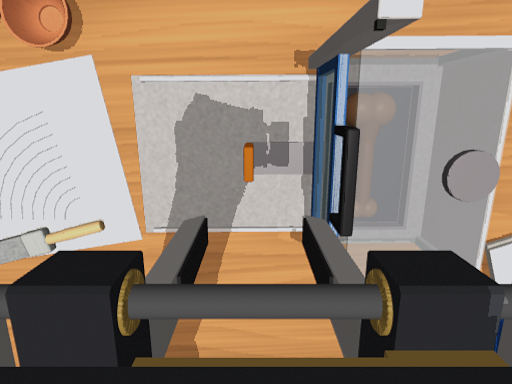

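View pics/s20z.png

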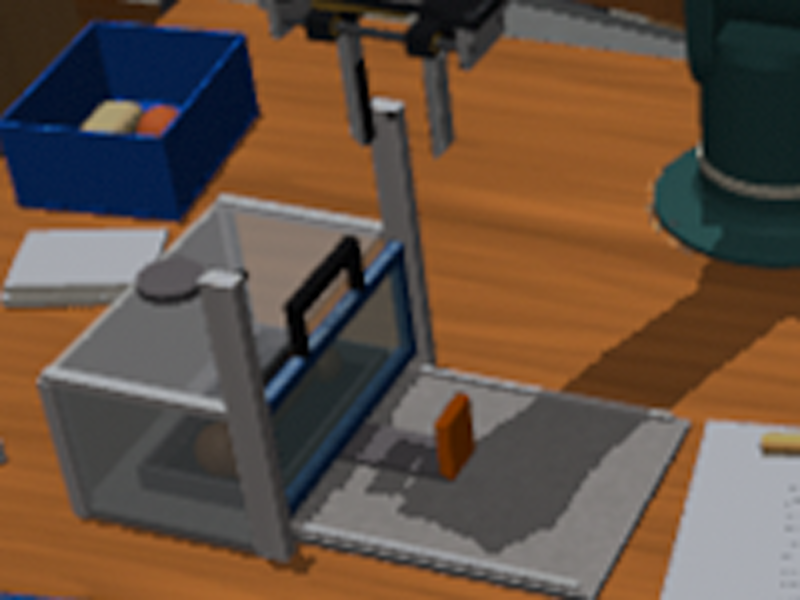

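```bash
python3 - <<'E'
from h import *
a=cv2.imread("pics/scene0.png"); b=cv2.imread("pics/s20.png")
for im,n in ((a,"before"),(b,"after")):
    v=im[...,:3].max(2); m=(v<45).astype(np.uint8); m[:130]=0; m[175:]=0; m[:,:128]=0; m[:,155:]=0
    cnt=max(cv2.findContours(m,0,1)[0],key=cv2.contourArea); print(n,cv2.boundingRect(cnt),cv2.contourArea(cnt))
    hs=cv2.cvtColor(im,cv2.COLOR_BGR2HSV); m=((hs[...,0]>100)&(hs[...,0]<125)&(hs[...,1]>130)).astype(np.uint8); m[:130]=0;m[215:]=0;m[:,:120]=0;m[:,172:]=0
    y,x=np.nonzero(m); print(n,"blue",x.min(),x.max(),y.min(),y.max(),x.mean(),y.mean())
d=cv2.absdiff(a,b).max(2); m=(d>40).astype(np.uint8); 
print("diff in bystander region", m[215:,200:].sum(), m[170:,330:].sum(), m[180:200,245:310].sum())
E
```

```text
before (131, 137, 24, 38) 349.0
before blue 127 163 139 205 146.8062827225131 171.45811518324606
after (128, 139, 27, 36) 391.5
after blue 127 163 141 207 146.80456852791878 173.5482233502538
diff in bystander region 738 0 0
```

```bash
python3 - <<'E'
from h import *
a=cv2.imread("pics/scene0.png"); b=cv2.imread("pics/s20.png")
m=(cv2.absdiff(a,b).max(2)>40); print(m[237:,200:].sum(), m[180:200,245:310].sum(), m[185:260,345:380].sum())
c=np.load("w20.npy",allow_pickle=True).item(); print(cab(onz(c,248.5,163,75)))
print("bone ends",cab(onz(c,372,107,45)),cab(onz(c,366,207,45)), cab(onz(c,370,150,41)))
r.finish_job(); st()
E
```

```text
0 0 0
[-105.1    1.9]
bone ends [70.7 76.1] [ 74.3 -72.6] [74.5 14.5]
the job is handed in; nothing more can be done
the job is handed in; nothing more can be done
```

The bone is put away and the job is handed in, at about 28.6 s of the 72 s. I raised the sash and pulled the tray the last 15 mm to its stop, to give the gripper room in front of the raised sash. I then gripped the nearer brown bone about 22 mm from its middle towards the big end and lifted it level. It went flat into the tray and was let go. After that I pushed the tray home and lowered the sash by its handle.

- **Tray:** the orange plate stands 105 mm in front of the sash, which is the home position.
- **Bone:** it lies flat in the tray, about 5 mm from the tray's middle front to back and a few mm side to side.
- **Sash:** its frame matches the closed position in the scene camera, and sits about 2 pixels lower than in the first picture, so it seems to have started slightly open. The handle slipped about 8 mm in the fingers at the bottom, and I took that as the stop.
- **Other finds:** the scene picture shows no change around any of the other finds, the bottles or the brush.
- **Robot:** the gripper is open and clear of everything.

On the way I turned the wrist the wrong way once, up to joint 7's limit. That left the tool leaning up to about 4 degrees, but the bone stayed level within 3 degrees by my estimate. No check failed in the end.

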